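# Find the tired spring on the analyser bench's spring tester

### The job

Three look-alike plunger springs for the sample analyser stand on the spring tester: press each one down gently until its drag pointer is level with the mark strip, no further, and feel how hard it pushes back. When all three are checked, take the tired one, which pushes back least, seat it upright and fully home in the socket of the reject stand, and there press it down to that stand's mark once more for about a second to confirm that it is weak. Leave the other two springs in their seats, do not bottom any spring, let go at the end and leave everything else on the bench where it is.

Things in the scene. Friction and masses are not known exactly. Their poses are not given: they have to be found in the camera images.
- tester: Spring tester, fixed: aluminium plate 120 (x) by 270 (y) by 22 mm high, three round seats 26 mm across, 8 mm deep (floors 14 mm above the bench) in a row at x = +15, y = -80, 0, +80 mm; an upright white panel 6 mm thick along y at x = -52 mm, top 97 mm above the bench, with the mark strip and drag pointers. Origin: centre of the plate's underside, z up.
- mark (a point): The marked height over the middle seat's axis, 62 mm above the bench: the top edge of the dark strip on the panel. A free cap's top is at 74 mm; when a cap is down at this height, its pointer's upright steel tab has its top edge level with the strip's.
- spring_a: One of three look-alike plunger springs (any seat): black foot 24 mm across, 9 mm high, bevelled; open steel coil; round aluminium cap 36 mm across, 22 mm high; 60 mm tall when free, about 70 g. Origin: centre of the foot's underside, z up its axis. Can be lifted by the cap. Exactly one is tired: at the mark it pushes back about 9 N, a sound one about 15 N.
- spring_b: One of three look-alike plunger springs (any seat): black foot 24 mm across, 9 mm high, bevelled; open steel coil; round aluminium cap 36 mm across, 22 mm high; 60 mm tall when free, about 70 g. Origin: centre of the foot's underside, z up its axis. Can be lifted by the cap. Exactly one is tired: at the mark it pushes back about 9 N, a sound one about 15 N.
- spring_c: One of three look-alike plunger springs (any seat): black foot 24 mm across, 9 mm high, bevelled; open steel coil; round aluminium cap 36 mm across, 22 mm high; 60 mm tall when free, about 70 g. Origin: centre of the foot's underside, z up its axis. Can be lifted by the cap. Exactly one is tired: at the mark it pushes back about 9 N, a sound one about 15 N.
- top_a (a point): Centre of the top face of spring_a's cap. The cap slides straight down along the spring's axis, 16 mm at most (bottomed), and springs back by itself; it does not give below about 3 N. The mark is 12 mm down.
- top_b (a point): Centre of the top face of spring_b's cap. The cap slides straight down along the spring's axis, 16 mm at most (bottomed), and springs back by itself; it does not give below about 3 N. The mark is 12 mm down.
- top_c (a point): Centre of the top face of spring_c's cap. The cap slides straight down along the spring's axis, 16 mm at most (bottomed), and springs back by itself; it does not give below about 3 N. The mark is 12 mm down.
- pointer_left (a joint): Travel (m, downwards) of the drag pointer of the left seat (seat at y = +0.08 m in the tester's frame): a steel arm reaching under the rim of the cap, carried down by it and left where the cap turned back (drag 0.6 N; the cap cannot bring it up again). 0 is the top of its slot, 0.012 level with the mark, 0.018 the bottom. Starts 0 to 3 mm down.
- pointer_middle (a joint): Travel (m, downwards) of the drag pointer of the middle seat (seat at y = +0.00 m in the tester's frame): a steel arm reaching under the rim of the cap, carried down by it and left where the cap turned back (drag 0.6 N; the cap cannot bring it up again). 0 is the top of its slot, 0.012 level with the mark, 0.018 the bottom. Starts 0 to 3 mm down.
- pointer_right (a joint): Travel (m, downwards) of the drag pointer of the right seat (seat at y = -0.08 m in the tester's frame): a steel arm reaching under the rim of the cap, carried down by it and left where the cap turned back (drag 0.6 N; the cap cannot bring it up again). 0 is the top of its slot, 0.012 level with the mark, 0.018 the bottom. Starts 0 to 3 mm down.
- reject: Reject stand, fixed: grey block 85 by 85 by 24 mm high with one round socket in the middle, 27 mm across with a bevelled mouth and 14 mm deep (floor 10 mm above the bench), and an upright white panel 5 mm thick along y at x = -40 mm, top 75 mm above the bench, with a dark mark strip. No pointer here. Origin: centre of the block's underside, z up.
- reject_mark (a point): The reject stand's marked height over the socket's axis, 58 mm above the bench: the top edge of the strip on its panel. A seated free spring's cap top is at 70 mm, so it is pressed 12 mm down to the mark.
- vial_1: White sample bottle with cap, 26 mm across, 50 mm tall, beside the tester; leave it. Origin: centre of its base.
- vial_2: White sample bottle with cap, 26 mm across, 50 mm tall, beside the reject stand; leave it. Origin: centre of its base.
- driver: Screwdriver, 160 mm, lying beyond the tester along its length; leave it. Origin under its middle.
- washer: Steel washer, 22 mm across, 5 mm thick, lying on the tester's plate; leave it. Origin: centre of its underside.
- spanner: Spanner, 140 mm, lying on the bench; leave it. Origin under its middle.
- jar: Clear jar with a lid, 60 mm across, 70 mm tall; leave it. Origin: centre of its base.
- cup: Small steel bowl, 70 mm across, 50 mm tall; leave it. Origin: centre of its base.
Mind the look-alikes: they are no part of the job. Leave any green or red look-alike of the spring_b alone. Several things have the shape of the reject; the one meant has the colours described above.

How it is judged:
On the way, in this order (a step that is already met when the one before it is completed fails the run):
1. all three springs, in their seats, have been pressed until their pointers are level with the mark (within 2 mm) (value of joint pointer_left between 0.0098 and 0.0142 m and value of joint pointer_middle between 0.0098 and 0.0142 m and value of joint pointer_right between 0.0098 and 0.0142 m and z of spring_a in the frame of tester between 0.011 and 0.0165 m and angle between each of spring_a, spring_b, spring_c's own z axis and vertical below 0.12 rad and z of spring_b in the frame of tester between 0.011 and 0.0165 m and z of spring_c in the frame of tester between 0.011 and 0.0165 m), for 0.2 s.
2. the spring seated in the reject stand is held down with its cap within 2 mm of that stand's mark and pushes back with less than 12 N: it is the tired one (((horizontal distance between spring_a and reject below 0.004 m and z of spring_a in the frame of reject between 0.007 and 0.0125 m and angle between spring_a's own z axis and vertical below 0.12 rad and z of top_a in the frame of reject_mark between -0.002 and 0.002 m and contact force between spring_a and reject between 6 and 12 N) or (horizontal distance between spring_b and reject below 0.004 m and z of spring_b in the frame of reject between 0.007 and 0.0125 m and angle between spring_b's own z axis and vertical below 0.12 rad and z of top_b in the frame of reject_mark between -0.002 and 0.002 m and contact force between spring_b and reject between 6 and 12 N) or (horizontal distance between spring_c and reject below 0.004 m and z of spring_c in the frame of reject between 0.007 and 0.0125 m and angle between spring_c's own z axis and vertical below 0.12 rad and z of top_c in the frame of reject_mark between -0.002 and 0.002 m and contact force between spring_c and reject between 6 and 12 N))), for 0.4 s.
At the end, for the whole second after the job is handed in: The tired spring stands free, upright (within 7 degrees) and at rest in the reject stand's socket, its foot within 2.5 mm of the floor; the two sound springs stand upright in tester seats; all three drag pointers are within about 2 mm of the mark (value of joint pointer_left between 0.0098 and 0.0142 m and value of joint pointer_middle between 0.0098 and 0.0142 m and value of joint pointer_right between 0.0098 and 0.0142 m and ((horizontal distance between spring_a and reject below 0.004 m and z of spring_a in the frame of reject between 0.007 and 0.0125 m and angle between each of spring_a, spring_b, spring_c's own z axis and vertical below 0.12 rad and linear speed of spring_a below 0.02 m/s and z of spring_b in the frame of tester between 0.011 and 0.0165 m and z of spring_c in the frame of tester between 0.011 and 0.0165 m) or (horizontal distance between spring_b and reject below 0.004 m and z of spring_b in the frame of reject between 0.007 and 0.0125 m and angle between each of spring_b, spring_a, spring_c's own z axis and vertical below 0.12 rad and linear speed of spring_b below 0.02 m/s and z of spring_a in the frame of tester between 0.011 and 0.0165 m and z of spring_c in the frame of tester between 0.011 and 0.0165 m) or (horizontal distance between spring_c and reject below 0.004 m and z of spring_c in the frame of reject between 0.007 and 0.0125 m and angle between each of spring_c, spring_a, spring_b's own z axis and vertical below 0.12 rad and linear speed of spring_c below 0.02 m/s and z of spring_a in the frame of tester between 0.011 and 0.0165 m and z of spring_b in the frame of tester between 0.011 and 0.0165 m))); the robot touches nothing.
It fails at once if a spring is pressed onto the tester with more than 28 N (bottomed), or onto the reject stand (contact force between any of spring_a, spring_b, spring_c and reject above 28 N or contact force between any of spring_a, spring_b, spring_c and tester above 28 N).
It fails at once if a bystander (bottle, screwdriver, washer, spanner, jar, bowl) is moved more than 30 mm (distance of any of vial_1, vial_2, driver, washer, spanner, jar, cup from where it was at the start of the episode above 0.03 m).
It also fails if it takes over 72 s, if anything falls off the work surface, if the arm or the gripper's body presses on something with over 40 N, if the wrist force passes 120 N, or if a joint passes its speed limit or range.

### The arm

A 6-joint arm with a two-finger parallel gripper is mounted at the origin on the work surface. World frame = base frame: x ahead of the robot, y to its left, z up, the work surface at z = 0. Lengths are in m, angles in rad, forces in N, time in s.
With the tool pointing down it reaches from about 0.35 to 0.775 m from the base axis. Payload 7.3 kg.
Tool frame: the origin (TCP) lies at the very end of the fingers, on their centre line; the grasp point (between the pads) lies 19 mm behind it; z points along the fingers, y is the line along which they close (so a half turn about z gives the same grasp; the last joint's range is limited). The gripper opens to 92 mm and grips with 3 to 60 N. Pads are 19 mm wide; open, the fingers measure 130 mm over their backs; the gripper's body (75 mm by 190 mm) begins 47 mm behind the grasp point.
Start: joints at [1.028, 0.342, 1.524, -0, 1.275, -0.146], TCP at [0.203, 0.484, 0.227] pointing down, gripper open.
Joint ranges: [-2.53, 2.53], [-0.77, 2.02], [0.04, 2.7], [-1, 4.14], [0.28, 2.66], [-3.11, 3.11]. Speed limits (rad/s): [2.57, 2.57, 3.14, 3.14, 3.14, 3.14].

### API

Orientations are given as a 3x3 rotation matrix whose columns are the frame's x, y, z axes.
In Python, from station import status, imaging, manip gives the robot as it stands.
- The arm moves only by the tool step_arm, never from a script. Its argument "motion" is a list of rows, each a list of 5 numbers: the opening, from 0 (shut) to 1 (fully open), then the shift along the tool's x, y, z in units of 30 mm (1.0 is 30 mm), then the turn about the tool's z in units of 6 degrees (1.0 is 6 degrees). In form: [[gripper, dx, dy, dz, turn], ...]. A call has exactly 8 rows; each row is the pose to reach, as a shift and turn from the pose commanded when the call began, along the tool's axes at that moment; what a row does not reach only later rows make up. A row lasts 1/12 s, in which the tool goes at most 41.7 mm and 7.16 degrees, less where a joint would pass 70% of its speed; a pose out of reach is approached as far as the arm can. A call with a gripper value outside its range is refused whole. The fingers move at their own pace and stop on an object; the grip force is fixed at half the most. Time passes only in rows, so rows that repeat a pose let the fingers close, or fill a call up. It gives the time, the measured TCP pose, the force, the opening and the grip force at its end, in the units of the state.
- status.sense(): the state, without advancing time (a new reading comes with each control period).
- imaging.camera(name): name is "side" or "top"; returns the picture (384x512x3 uint8, blue, green, red); there is no depth.
- imaging.camera_params(name): a dict with "fx", "fy", "cx", "cy" (pixels), "k1" (the pictures are not rectified: a ray, as slopes to the right and down, at radius r is drawn at 1 + k1 r^2 times it, then the intrinsics apply), "origin" and "orientation" of the camera in the world. Camera axes: x right, y down, z forward; pixel columns grow to the right and rows downward; lengths in m; the calibration is good to about 2 mm. A picture is of the moment at which its call begins. camera_params takes no time and is no camera call.
- manip.close_job(): hands the job in; it is judged then, once.
The state is a dict: "time": time; "joints": joint angles; "qvel": joint speeds; "effort": joint torques, N m; "tcp_pos": TCP position; "tcp_rot": TCP orientation; "contact_force": force on the tool from outside, world axes, zero at the start; "wrist_torque": the same for the moment, N m; "opening": opening from 0.0 (shut) to 1.0 (fully open); "finger_force": force on a finger pad.
Only numpy, scipy, OpenCV 4.12 (cv2) and the standard library are available. Lean on these libraries where they do the work, as an engineer would, in place of code of your own. Each camera call takes 0.05 s, during which the arm holds its last target. There are 200 camera calls.

## Working session

There is one attempt and no reset: what is moved stays moved. The work goes in short steps, Python scripts to look and compute and a tool call to move; the robot and the scene stay as the last step left them, time stands still between calls to the robot, and variables do not carry over. Pictures are saved under pics/ and viewed, at most 10 in all, crops included, and the job is handed in when it is done.

Besides the shell and the picture viewer there is one more tool, called after ">>>" in YAML: its name, and indented under it one key for each argument. step_arm: Moves the arm, as the interface text tells. Its arguments: {"type":"object","properties":{"motion":{"type":"array","items":{"type":"array","items":{"type":"number"}}}},"required":["motion"]}

```bash
mkdir -p pics; python3 - <<'E'
from station import status, imaging
import cv2
for n in("top","side"):
    cv2.imwrite(f"pics/{n}0.png",cv2.resize(imaging.camera(n),(800,600),interpolation=cv2.INTER_CUBIC)); print(n,imaging.camera_params(n))
s=status.sense(); print(s)
E
```

```text
top {'fx': 466.4403419643553, 'fy': 466.4403419643553, 'cx': 248.0540249087912, 'cy': 182.38578077392765, 'k1': -0.05987890447311716, 'origin': array([ 0.30117066, -0.0144599 ,  1.34741848]), 'orientation': array([[-0.02805213, -0.98513508,  0.16947552],
       [-0.99960571,  0.02743814, -0.00596427],
       [ 0.00122552, -0.169576  , -0.98551635]])}
side {'fx': 460.4711908854511, 'fy': 460.4711908854511, 'cx': 262.64112976571494, 'cy': 195.6406620879429, 'k1': -0.04741612177997328, 'origin': array([-0.04542281, -0.6042815 ,  0.89381344]), 'orientation': array([[ 0.72486386, -0.49022385,  0.48399686],
       [-0.6888861 , -0.51875974,  0.50628478],
       [ 0.00288521, -0.70040625, -0.71373858]])}
{'time': 0.1, 'joints': array([ 1.02798530e+00,  3.42634050e-01,  1.52492956e+00,  2.34954343e-05,
        1.27534431e+00, -1.45997187e-01]), 'qvel': array([-0.00126398,  0.00033999, -0.00532375,  0.00014004,  0.00048733,
        0.00084308]), 'effort': array([ 7.60205112e-04, -4.32005632e+01, -2.44692260e+01,  7.18242559e-02,
        5.25987719e-02, -7.71590885e-05]), 'tcp_pos': array([0.20269228, 0.48391611, 0.22612148]), 'tcp_rot': array([[-9.22294341e-01,  3.86487595e-01, -6.98639103e-04],
       [ 3.86488167e-01,  9.22293692e-01, -1.11459670e-03],
       [ 2.13572638e-04, -1.29800198e-03, -9.99999135e-01]]), 'contact_force': array([ 0.03256861, -0.52045861,  0.05073756]), 'wrist_torque': array([ 0.03140495, -0.02792739, -0.02034878]), 'finger_force': 0.0, 'opening': 0.9996116072844433}
```

View pics/top0.png

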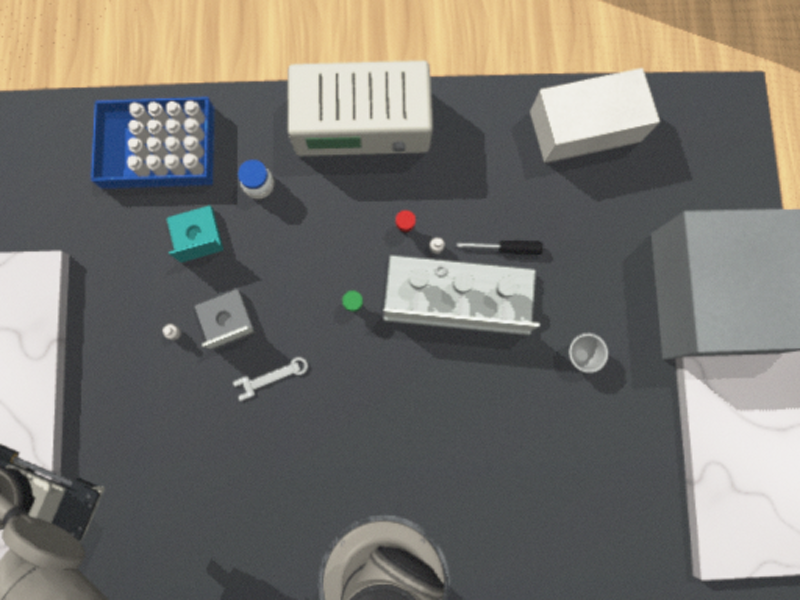

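View pics/side0.png

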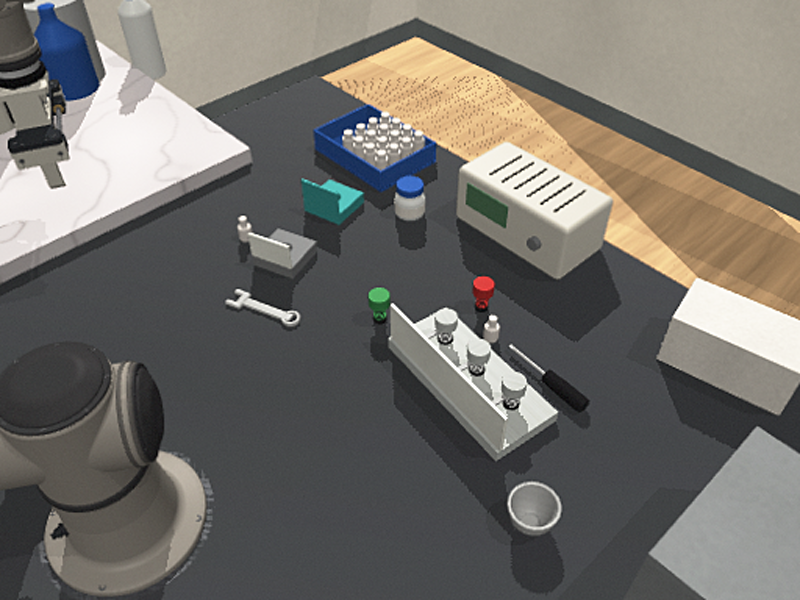

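The top view shows the tester at about (460,293), with caps near (419,277), (463,281) and (511,285). The grey reject stand is at (223,318); the teal one is a look-alike. The side view shows the caps at (445,318), (479,350) and (514,383). I'll enlarge both areas.

```bash
cat > h.py <<'E'
import numpy as np, cv2
from station import status, imaging
def params(n):
    p=imaging.camera_params(n); return p
def ray(n,uv):
    p=params(n); d=np.array([(uv[0]-p['cx'])/p['fx'],(uv[1]-p['cy'])/p['fy']]); u=d.copy()
    for _ in range(20): u=d/(1+p['k1']*(u@u))
    return np.array(p['origin']),np.array(p['orientation'])@np.r_[u,1]
def at(n,uv,z):
    o,r=ray(n,uv); return o+r*(z-o[2])/r[2]
def proj(n,X):
    p=params(n); c=np.array(p['orientation']).T@(np.atleast_2d(X)-p['origin']).T; u=c[:2]/c[2]
    u=u*(1+p['k1']*(u**2).sum(0)); return (u*np.array([[p['fx']],[p['fy']]])+np.array([[p['cx']],[p['cy']]])).T
E
python3 - <<'E'
from h import *
t=imaging.camera("top"); s=imaging.camera("side")
def crop(im,x,y,w,h,k): return cv2.resize(im[y:y+h,x:x+w],None,fx=k,fy=k,interpolation=cv2.INTER_CUBIC)
# left: top ; right: side
a=crop(t,240,155,114,62,7); b=crop(t,115,175,57,50,7); c=crop(s,150,140,60,50,7)
o=np.zeros((350+4+434-200,800,3),np.uint8)[:0]
a=a[:, :798]; 
o=np.zeros((434,800,3),np.uint8); o[:,:798]=a
cv2.imwrite("pics/c1.png",o)
e=crop(s,245,185,120,110,5); o=np.zeros((600,800,3),np.uint8); o[:550,:600]=e
cv2.imwrite("pics/c2.png",o[:550,:600])
o=np.zeros((350,800,3),np.uint8); o[:,:399]=b; o[:,400:]=c[:,:400]; cv2.imwrite("pics/c3.png",o)
E
```

```text
(no output)
```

View pics/c1.png

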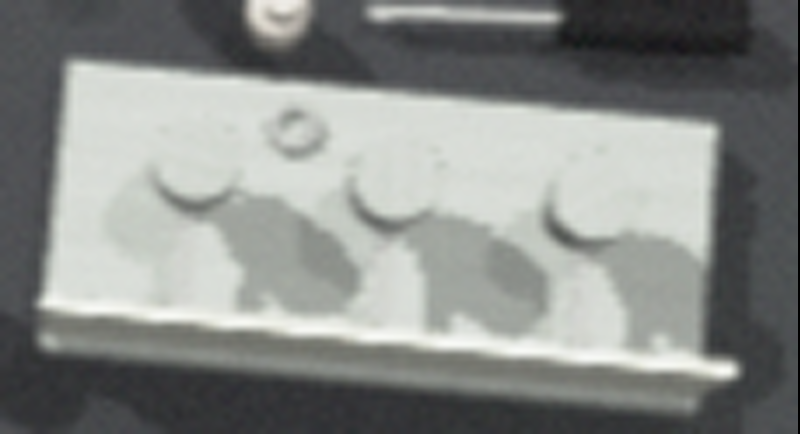

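View pics/c2.png

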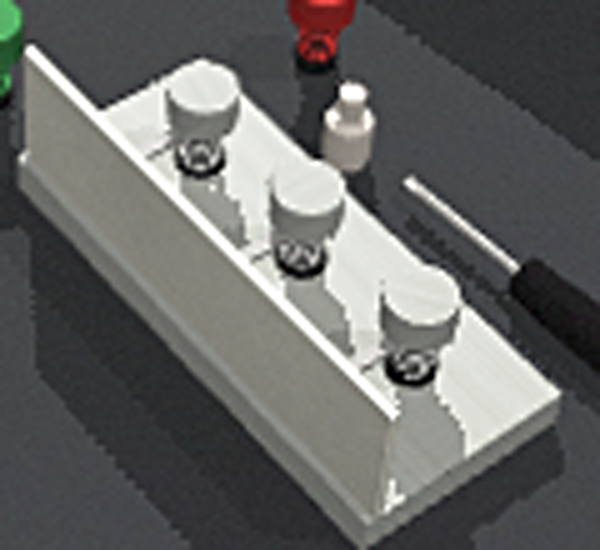

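View pics/c3.png

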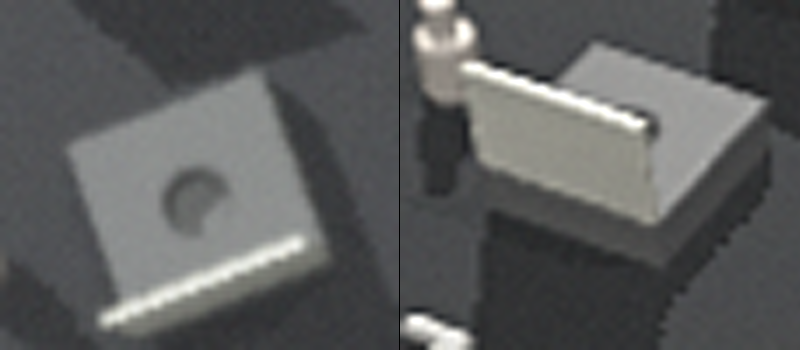

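The crops show the cap top centres in the top view at about (195,155), (393,175) and (597,192). In the side view they are at (203,87), (308,185) and (421,292). The reject socket is at (196,203), and all the plate and panel corners can be read. I'll fit both poses to these points.

```bash
cat > fit.py <<'E'
from h import *
from scipy.optimize import least_squares
def f(k,off,l): return [(np.array([x+.5,y+.5])/k-.5+off) for x,y in l]
T=[60,135,22],[60,-135,22],[-52,135,97],[-52,-135,97]
C=[15,80,74],[15,0,74],[15,-80,74]
tt=list(T),f(7,(240,155),[(68,60),(718,125),(42,305),(738,368)])
ts=list(T)+[[-60,-135,22],*C],f(5,(245,185),[(205,60),(560,393),(28,47),(397,412),(368,522),(203,87),(308,185),(421,292)])
R=[42.5,42.5,24],[42.5,-42.5,24],[-40,42.5,75],[-40,-42.5,75]
rt=list(R)+[[0,0,24]],f(7,(115,175),[(68,148),(263,68),(103,320),(303,240),(196,203)])
rs=list(R)+[[-42.5,-42.5,24]],f(7,(150,140),[(197,42),(370,102),(65,65),(250,125),(258,222)])
def W(X,P): 
    c,s=np.cos(P[2]),np.sin(P[2]); X=np.array(X)/1e3
    return np.c_[X[:,0]*c-X[:,1]*s+P[0],X[:,0]*s+X[:,1]*c+P[1],X[:,2]]
def res(p):
    r=[]
    for P,A,B in((p[:3],tt,ts),(p[3:6],rt,rs)):
        r+=[proj("top",W(A[0],P))+p[6:8]-A[1], proj("side",W(B[0],P))+p[8:10]-B[1]]
    return np.r_[np.concatenate(r).ravel(), p[6:]]
s=least_squares(res,[.5,-.1,0,.4,.25,.3,0,0,0,0],loss='soft_l1')
p=s.x; print(p.round(4)); print(res(p)[:-4].reshape(-1,2).round(1).tolist())
print("seats L M R",W(C,p[:3]).round(4).tolist(),"yaw",p[2])
E
python3 fit.py; ls
```

```text
[ 0.5102 -0.1542 -0.1256  0.4776  0.2808  0.3591  0.1188  0.5464  0.3722
 -0.232 ]
[[0.1, 0.2], [-0.1, -0.1], [-0.0, -0.3], [-0.1, 0.3], [-0.5, -0.6], [0.3, -0.2], [-0.1, -0.1], [0.0, 0.5], [-0.2, 0.1], [0.2, -0.1], [0.1, 0.0], [0.2, 0.0], [-0.2, -0.4], [-0.5, 0.1], [0.0, 0.0], [0.4, -0.2], [0.3, -0.1], [0.0, 0.3], [-0.1, -0.1], [0.1, -0.2], [-0.5, 0.0], [0.1, 0.6]]
seats L M R [[0.5351, -0.0767, 0.074], [0.5251, -0.1561, 0.074], [0.5151, -0.2354, 0.074]] yaw -0.12555342071162562
fit.py
h.py
pics
```

```bash
cat > go.py <<'E'
import sys; from h import *
def go(x,y,z,ang=None):
    s=status.sense(); R=s['tcp_rot']; d=R.T@(np.array([x,y,z])-s['tcp_pos'])/.03
    a=np.degrees(np.arctan2(R[1,1],R[0,1])); t=0 if ang is None else -(ang-a)/6
    print("t",round(s['time'],2),"tcp",s['tcp_pos'].round(4),"ang",a.round(2),"F",s['contact_force'].round(2),"op",round(s['opening'],3),"-> units",d.round(3),"turn",round(t,3))
if len(sys.argv)>3: go(*map(float,sys.argv[1:]))
E
python3 go.py .5351 -.0767 .12 82.8
```

```text
t 0.2 tcp [0.2027 0.484  0.2263] ang 67.27 F [-0.6   0.02 -0.06] op 0.998 -> units [-17.442 -12.955   3.553] turn -2.589
```

>>> step_arm:
  motion:
    - [0,-1.1,-0.8,0,0]
    - [0,-2.2,-1.6,0,-0.5]
    - [0,-3.3,-2.4,0,-1]
    - [0,-4.4,-3.2,0,-1.5]
    - [0,-5.5,-4,0,-2]
    - [0,-6.6,-4.8,0,-2.5]
    - [0,-7.7,-5.6,0,-2.59]
    - [0,-8.8,-6.5,0,-2.59]

```text
time: 0.87
tcp_pos: [0.3713, 0.2015, 0.2268]
tcp_rot: [[-0.992, 0.124, 0.001], [0.124, 0.992, 0.0], [-0.001, 0.0, -1.0]]
contact_force: [1.1, -0.0, -0.3]
opening: 0.465
finger_force: 0.0
```

```bash
python3 go.py .5351 -.0767 .11 82.8
```

```text
t 0.87 tcp [0.3713 0.2015 0.2268] ang 82.87 F [ 1.08 -0.03 -0.3 ] op 0.465 -> units [-6.569 -8.526  3.894] turn 0.011
```

>>> step_arm:
  motion:
    - [0,-1.0,-1.3,0,0]
    - [0,-2.0,-2.6,0,0]
    - [0,-3.0,-3.9,0.5,0]
    - [0,-4.0,-5.2,1.2,0]
    - [0,-5.0,-6.5,2.0,0]
    - [0,-6.0,-7.8,3.0,0]
    - [0,-6.57,-8.53,3.6,0]
    - [0,-6.57,-8.53,3.9,0]

```text
time: 1.53
tcp_pos: [0.5276, -0.0644, 0.1209]
tcp_rot: [[-0.992, 0.126, 0.002], [0.126, 0.992, -0.001], [-0.002, -0.0, -1.0]]
contact_force: [-0.2, 0.2, 0.2]
opening: 0.008
finger_force: 0.0
```

```bash
python3 go.py .5351 -.0767 .074 82.8
```

```text
t 1.53 tcp [ 0.5276 -0.0644  0.1209] ang 82.76 F [-0.19  0.23  0.16] op 0.008 -> units [-0.297 -0.374  1.565] turn -0.007
```

>>> step_arm:
  motion:
    - [0,0,0,0,0]
    - [0,0,0,0,0]
    - [0,0,0,0,0]
    - [0,0,0,0,0]
    - [0,0,0,0,0]
    - [0,0,0,0,0]
    - [0,0,0,0,0]
    - [0,0,0,0,0]

```text
time: 2.2
tcp_pos: [0.5263, -0.0616, 0.1219]
tcp_rot: [[-0.992, 0.124, 0.001], [0.124, 0.992, -0.0], [-0.001, -0.0, -1.0]]
contact_force: [-0.4, -1.1, 1.0]
opening: 0.005
finger_force: 0.0
```

```bash
python3 go.py .5351 -.0767 .074 82.8
```

```text
t 2.2 tcp [ 0.5263 -0.0616  0.1219] ang 82.86 F [-0.37 -1.1   1.01] op 0.005 -> units [-0.351 -0.462  1.596] turn 0.01
```

>>> step_arm:
  motion:
    - [0,-0.35,-0.46,0.4,0]
    - [0,-0.35,-0.46,0.8,0]
    - [0,-0.35,-0.46,1.2,0]
    - [0,-0.35,-0.46,1.4,0]
    - [0,-0.35,-0.46,1.4,0]
    - [0,-0.35,-0.46,1.4,0]
    - [0,-0.35,-0.46,1.4,0]
    - [0,-0.35,-0.46,1.4,0]

```text
time: 2.87
tcp_pos: [0.5354, -0.0771, 0.08]
tcp_rot: [[-0.992, 0.125, 0.001], [0.125, 0.992, -0.0], [-0.001, -0.0, -1.0]]
contact_force: [-1.0, -0.5, 0.4]
opening: 0.004
finger_force: 0.0
```

```bash
python3 go.py .5351 -.0767 .074 82.8; python3 - <<'E'
from h import *
t=imaging.camera("top"); s=imaging.camera("side")
c=lambda im,x,y,w,h,k: cv2.resize(im[y:y+h,x:x+w],None,fx=k,fy=k,interpolation=cv2.INTER_CUBIC)
cv2.imwrite("pics/d1.png",np.hstack([c(t,245,140,60,75,6),c(s,255,160,70,75,6)]))
E
```

```text
t 2.87 tcp [ 0.5354 -0.0771  0.08  ] ang 82.82 F [-1.02 -0.52  0.43] op 0.004 -> units [0.012 0.012 0.202] turn 0.003
```

View pics/d1.png

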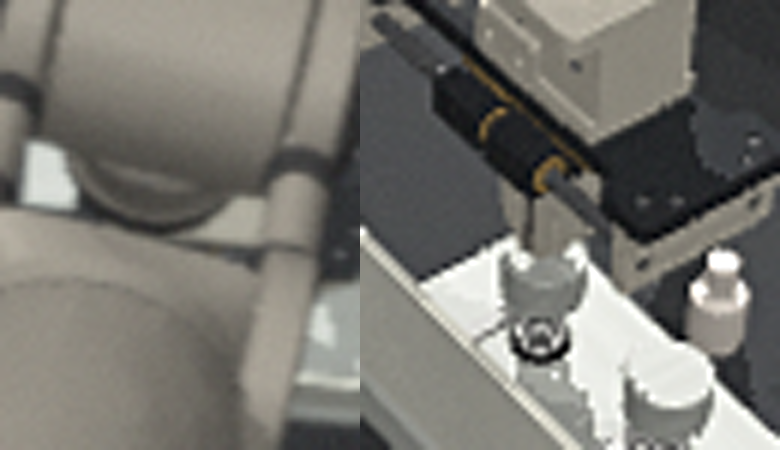

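The shut fingers sit about centred over the left cap, at (540,255) in the side half of the crop. Next I press down slowly.

>>> step_arm:
  motion:
    - [0,0,0,0.1,0]
    - [0,0,0,0.2,0]
    - [0,0,0,0.25,0]
    - [0,0,0,0.3,0]
    - [0,0,0,0.35,0]
    - [0,0,0,0.4,0]
    - [0,0,0,0.4,0]
    - [0,0,0,0.4,0]

```text
time: 3.63
tcp_pos: [0.5354, -0.0772, 0.0677]
tcp_rot: [[-0.992, 0.125, 0.001], [0.125, 0.992, -0.0], [-0.001, -0.0, -1.0]]
contact_force: [-0.9, -0.2, 6.5]
opening: 0.006
finger_force: 3.0
```

>>> step_arm:
  motion:
    - [0,0,0,0.05,0]
    - [0,0,0,0.1,0]
    - [0,0,0,0.14,0]
    - [0,0,0,0.18,0]
    - [0,0,0,0.19,0]
    - [0,0,0,0.19,0]
    - [0,0,0,0.19,0]
    - [0,0,0,0.19,0]

```text
time: 4.3
tcp_pos: [0.5354, -0.0772, 0.0624]
tcp_rot: [[-0.992, 0.125, 0.001], [0.125, 0.992, -0.0], [-0.002, -0.0, -1.0]]
contact_force: [-0.2, 1.2, 8.1]
opening: 0.008
finger_force: 4.4
```

```bash
python3 go.py .5251 -.1561 .062 82.8; python3 - <<'E'
from h import *
print(imaging.camera("side").shape, status.sense()['contact_force'])
E
```

```text
t 4.3 tcp [ 0.5354 -0.0772  0.0624] ang 82.81 F [-0.16  1.16  8.12] op 0.008 -> units [ 0.013 -2.651  0.014] turn 0.001
(384, 512, 3) [-0.49475631  0.17982525  8.37890156]
```

>>> step_arm:
  motion:
    - [0,0,0,0.02,0]
    - [0,0,0,0.02,0]
    - [0,0,0,-0.1,0]
    - [0,0,0,-0.35,0]
    - [0,0,0,-0.6,0]
    - [0,0,0,-0.7,0]
    - [0,0,-0.4,-0.7,0]
    - [0,0,-1.0,-0.7,0]

```text
time: 5.02
tcp_pos: [0.5309, -0.1065, 0.0823]
tcp_rot: [[-0.992, 0.123, -0.001], [0.123, 0.992, 0.0], [0.001, 0.0, -1.0]]
contact_force: [-0.0, -0.1, -0.6]
opening: 0.005
finger_force: 0.0
```

```bash
python3 go.py .5251 -.1561 .079 82.8
```

```text
t 5.02 tcp [ 0.5309 -0.1065  0.0823] ang 82.94 F [-0.04 -0.08 -0.63] op 0.005 -> units [-0.011 -1.664  0.11 ] turn 0.023
```

Now the middle seat.

>>> step_arm:
  motion:
    - [0,0,-0.6,0,0]
    - [0,-0.01,-1.3,0,0]
    - [0,-0.01,-1.66,0,0]
    - [0,-0.01,-1.66,0.1,0]
    - [0,-0.01,-1.66,0.15,0]
    - [0,-0.01,-1.66,0.15,0]
    - [0,-0.01,-1.66,0.15,0]
    - [0,-0.01,-1.66,0.15,0]

```text
time: 5.68
tcp_pos: [0.5253, -0.1554, 0.078]
tcp_rot: [[-0.992, 0.124, -0.0], [0.124, 0.992, 0.0], [0.0, 0.0, -1.0]]
contact_force: [-0.2, 0.6, 0.3]
opening: 0.002
finger_force: 0.0
```

>>> step_arm:
  motion:
    - [0,0,0,0.1,0]
    - [0,0,0,0.15,0]
    - [0,0,0,0.2,0]
    - [0,0,0,0.25,0]
    - [0,0,0,0.3,0]
    - [0,0,0,0.33,0]
    - [0,0,0,0.33,0]
    - [0,0,0,0.33,0]

```text
time: 6.35
tcp_pos: [0.5258, -0.1563, 0.069]
tcp_rot: [[-0.992, 0.125, 0.002], [0.125, 0.992, -0.0], [-0.002, -0.0, -1.0]]
contact_force: [-0.6, 1.9, 7.7]
opening: 0.004
finger_force: 4.0
```

```bash
python3 go.py .5251 -.1561 .062 82.8
```

```text
t 6.35 tcp [ 0.5258 -0.1563  0.069 ] ang 82.81 F [-0.55  1.92  7.74] op 0.004 -> units [0.025 0.005 0.234] turn 0.002
```

>>> step_arm:
  motion:
    - [0,0,0,0.06,0]
    - [0,0,0,0.12,0]
    - [0,0,0,0.18,0]
    - [0,0,0,0.21,0]
    - [0,0,0,0.23,0]
    - [0,0,0,0.23,0]
    - [0,0,0,0.23,0]
    - [0,0,0,0.23,0]

```text
time: 7.02
tcp_pos: [0.5261, -0.1564, 0.063]
tcp_rot: [[-0.992, 0.125, 0.003], [0.125, 0.992, -0.001], [-0.003, -0.0, -1.0]]
contact_force: [-1.9, 1.7, 13.7]
opening: 0.006
finger_force: 7.0
```

```bash
python3 go.py .5151 -.2354 .062 82.8
```

```text
t 7.02 tcp [ 0.5261 -0.1564  0.063 ] ang 82.81 F [-1.94  1.72 13.67] op 0.006 -> units [ 0.035 -2.658  0.034] turn 0.002
```

>>> step_arm:
  motion:
    - [0,0,0,0.035,0]
    - [0,0,0,0.035,0]
    - [0,0,0,0.035,0]
    - [0,0,0,-0.2,0]
    - [0,0,0,-0.45,0]
    - [0,0,0,-0.65,0]
    - [0,0,-0.4,-0.68,0]
    - [0,0.0,-1.0,-0.68,0]

```text
time: 7.68
tcp_pos: [0.5215, -0.1858, 0.0817]
tcp_rot: [[-0.992, 0.123, 0.0], [0.123, 0.992, 0.0], [-0.0, 0.0, -1.0]]
contact_force: [0.3, -0.3, 0.1]
opening: 0.002
finger_force: 0.0
```

```bash
python3 go.py .5151 -.2354 .078 82.8
```

```text
t 7.68 tcp [ 0.5215 -0.1858  0.0817] ang 82.93 F [ 0.26 -0.35  0.07] op 0.002 -> units [ 0.008 -1.667  0.124] turn 0.022
```

>>> step_arm:
  motion:
    - [0,0,-0.6,0,0]
    - [0,0,-1.3,0,0]
    - [0,0,-1.66,0,0]
    - [0,0,-1.66,0.1,0]
    - [0,0,-1.66,0.13,0]
    - [0,0,-1.66,0.13,0]
    - [0,0,-1.66,0.13,0]
    - [0,0,-1.66,0.13,0]

```text
time: 8.35
tcp_pos: [0.5154, -0.2346, 0.0777]
tcp_rot: [[-0.992, 0.124, -0.0], [0.124, 0.992, 0.0], [0.0, 0.0, -1.0]]
contact_force: [-0.6, -1.0, -0.2]
opening: 0.006
finger_force: 0.0
```

>>> step_arm:
  motion:
    - [0,0,0,0.1,0]
    - [0,0,0,0.15,0]
    - [0,0,0,0.2,0]
    - [0,0,0,0.25,0]
    - [0,0,0,0.3,0]
    - [0,0,0,0.33,0]
    - [0,0,0,0.33,0]
    - [0,0,0,0.33,0]

```text
time: 9.02
tcp_pos: [0.5159, -0.2355, 0.0688]
tcp_rot: [[-0.992, 0.125, 0.002], [0.125, 0.992, -0.001], [-0.002, -0.0, -1.0]]
contact_force: [-0.6, 0.9, 8.9]
opening: 0.004
finger_force: 4.1
```

```bash
python3 go.py .5151 -.2354 .062 82.8
```

```text
t 9.02 tcp [ 0.5159 -0.2355  0.0688] ang 82.81 F [-0.59  0.91  8.89] op 0.004 -> units [0.026 0.002 0.228] turn 0.002
```

>>> step_arm:
  motion:
    - [0,0,0,0.06,0]
    - [0,0,0,0.12,0]
    - [0,0,0,0.18,0]
    - [0,0,0,0.22,0]
    - [0,0,0,0.24,0]
    - [0,0,0,0.25,0]
    - [0,0,0,0.25,0]
    - [0,0,0,0.25,0]

```text
time: 9.68
tcp_pos: [0.5162, -0.2357, 0.0623]
tcp_rot: [[-0.992, 0.125, 0.003], [0.125, 0.992, -0.001], [-0.003, -0.001, -1.0]]
contact_force: [-1.0, 2.1, 14.7]
opening: 0.002
finger_force: 7.4
```

```bash
python3 go.py .5151 -.2354 .062 82.8
```

```text
t 9.68 tcp [ 0.5162 -0.2357  0.0623] ang 82.82 F [-1.    2.08 14.72] op 0.002 -> units [0.037 0.006 0.011] turn 0.003
```

>>> step_arm:
  motion:
    - [0,0,0,0.01,0]
    - [0,0,0,0.01,0]
    - [0,0,0,-0.3,0]
    - [0,0,0,-0.8,0]
    - [0,0,0,-1.5,0]
    - [0,0,0.5,-2.0,0]
    - [0.3,0,1.5,-2,0]
    - [0.6,0,2.5,-2,0]

```text
time: 10.35
tcp_pos: [0.5251, -0.1612, 0.1213]
tcp_rot: [[-0.992, 0.127, 0.002], [0.127, 0.992, -0.001], [-0.002, -0.001, -1.0]]
contact_force: [0.6, 0.2, -1.4]
opening: 0.104
finger_force: 0.0
```

```bash
python3 go.py .5351 -.0767 .115 82.8
```

```text
t 10.35 tcp [ 0.5251 -0.1612  0.1213] ang 82.68 F [ 0.59  0.18 -1.38] op 0.104 -> units [0.028 2.836 0.207] turn -0.02
```

>>> step_arm:
  motion:
    - [0.6,0,1.0,0,0]
    - [0.6,0,2.0,0,0]
    - [0.6,0.0,2.7,0,0]
    - [0.6,0.0,2.73,0,0]
    - [0.6,0.0,2.73,0,0]
    - [0.6,0.0,2.73,0,0]
    - [0.6,0.0,2.73,0,0]
    - [0.6,0.0,2.73,0,0]

```text
time: 11.02
tcp_pos: [0.5348, -0.081, 0.1203]
tcp_rot: [[-0.992, 0.127, -0.0], [0.127, 0.992, -0.0], [0.0, -0.0, -1.0]]
contact_force: [0.2, 0.4, -0.3]
opening: 0.594
finger_force: 0.0
```

```bash
python3 go.py .5351 -.0767 .047 82.8;  python3 - <<'E'
from h import *
s=imaging.camera("side");t=imaging.camera("top")
c=lambda im,x,y,w,h,k: cv2.resize(im[y:y+h,x:x+w],None,fx=k,fy=k,interpolation=cv2.INTER_CUBIC)
cv2.imwrite("pics/d2.png",c(s,250,140,100,110,5))
E
```

```text
t 11.02 tcp [ 0.5348 -0.081   0.1203] ang 82.72 F [ 0.21  0.41 -0.3 ] op 0.594 -> units [0.008 0.143 2.442] turn -0.014
```

View pics/d2.png

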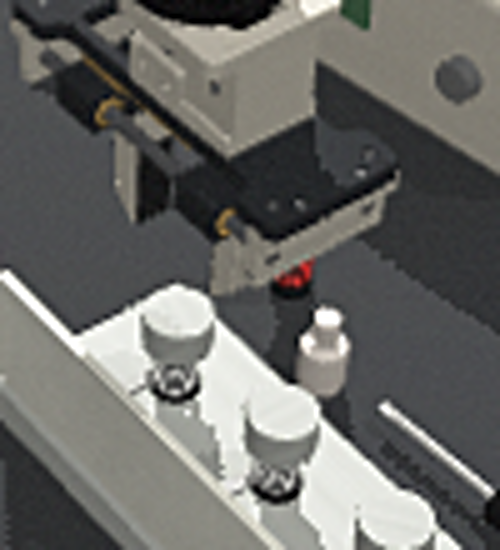

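The fingers straddle the left cap and all the caps are upright. The pointer arms now sit lower. Next I descend and grip.

>>> step_arm:
  motion:
    - [0.6,0,0.14,0,0]
    - [0.6,0,0.14,0.4,0]
    - [0.6,0,0.14,0.9,0]
    - [0.6,0,0.14,1.4,0]
    - [0.6,0,0.14,1.9,0]
    - [0.6,0,0.14,2.3,0]
    - [0.6,0,0.14,2.44,0]
    - [0.6,0,0.14,2.44,0]

```text
time: 11.78
tcp_pos: [0.5348, -0.0755, 0.0462]
tcp_rot: [[-0.992, 0.125, -0.002], [0.125, 0.992, 0.001], [0.002, 0.0, -1.0]]
contact_force: [-0.5, -0.2, -0.1]
opening: 0.599
finger_force: 0.0
```

>>> step_arm:
  motion:
    - [0.5,0,0,0,0]
    - [0.4,0,0,0,0]
    - [0.3,0,0,0,0]
    - [0.3,0,0,0,0]
    - [0.3,0,0,0,0]
    - [0.3,0,0,0,0]
    - [0.3,0,0,0,0]
    - [0.3,0,0,0,0]

```text
time: 12.45
tcp_pos: [0.5358, -0.0758, 0.0475]
tcp_rot: [[-0.992, 0.125, 0.001], [0.125, 0.992, -0.0], [-0.001, -0.0, -1.0]]
contact_force: [0.2, 0.1, 3.0]
opening: 0.384
finger_force: 30.0
```

```bash
python3 go.py .5351 -.0767 .15 82.8
```

```text
t 12.45 tcp [ 0.5358 -0.0758  0.0475] ang 82.81 F [0.16 0.14 3.04] op 0.384 -> units [ 0.016 -0.033 -3.415] turn 0.001
```

>>> step_arm:
  motion:
    - [0.3,0,0,-0.2,0]
    - [0.3,0,0,-0.5,0]
    - [0.3,0,0,-1.0,0]
    - [0.3,0,0,-1.7,0]
    - [0.3,0,0,-2.4,0]
    - [0.3,0,0,-3.0,0]
    - [0.3,0,0,-3.4,0]
    - [0.3,0,0,-3.4,0]

```text
time: 13.12
tcp_pos: [0.5367, -0.076, 0.1524]
tcp_rot: [[-0.992, 0.125, 0.005], [0.125, 0.992, -0.001], [-0.005, -0.001, -1.0]]
contact_force: [-0.7, -0.1, -0.6]
opening: 0.385
finger_force: 30.0
```

```bash
python3 go.py .4776 .2808 .15 110.6
```

```text
t 13.12 tcp [ 0.5367 -0.076   0.1524] ang 82.81 F [-0.69 -0.08 -0.61] op 0.385 -> units [ 3.444 11.552  0.054] turn -4.632
```

>>> step_arm:
  motion:
    - [0.3,0.35,1.16,0,-0.4]
    - [0.3,0.7,2.3,0,-1]
    - [0.3,1.05,3.5,0,-1.6]
    - [0.3,1.4,4.6,0,-2.2]
    - [0.3,1.7,5.8,0,-2.8]
    - [0.3,2.06,6.9,0,-3.4]
    - [0.3,2.4,8.1,0,-4]
    - [0.3,2.75,9.2,0,-4.6]

```text
time: 13.78
tcp_pos: [0.487, 0.2102, 0.1485]
tcp_rot: [[-0.936, -0.352, -0.001], [-0.352, 0.936, -0.0], [0.001, 0.0, -1.0]]
contact_force: [1.0, 0.2, -1.6]
opening: 0.385
finger_force: 30.0
```

```bash
python3 go.py .4776 .2808 .12 110.6
```

```text
t 13.78 tcp [0.487  0.2102 0.1485] ang 110.58 F [ 0.98  0.23 -1.62] op 0.385 -> units [-0.536  2.311  0.951] turn -0.003
```

>>> step_arm:
  motion:
    - [0.3,-0.2,0.8,0,0]
    - [0.3,-0.4,1.6,0,0]
    - [0.3,-0.53,2.2,0.3,0]
    - [0.3,-0.53,2.25,0.6,0]
    - [0.3,-0.53,2.25,0.9,0]
    - [0.3,-0.53,2.25,0.95,0]
    - [0.3,-0.53,2.25,0.95,0]
    - [0.3,-0.53,2.25,0.95,0]

```text
time: 14.45
tcp_pos: [0.4798, 0.2762, 0.1206]
tcp_rot: [[-0.938, -0.347, -0.0], [-0.347, 0.938, -0.0], [0.0, -0.0, -1.0]]
contact_force: [0.0, -0.3, -0.7]
opening: 0.384
finger_force: 30.0
```

```bash
python3 go.py .4776 .2808 .06 110.6; python3 - <<'E'
from h import *
t=imaging.camera("top"); s=imaging.camera("side")
c=lambda im,x,y,w,h,k: cv2.resize(im[y:y+h,x:x+w],None,fx=k,fy=k,interpolation=cv2.INTER_CUBIC)
cv2.imwrite("pics/d3.png",np.hstack([c(t,100,150,80,80,5),c(s,135,105,80,80,5)]))
E
```

```text
t 14.45 tcp [0.4798 0.2762 0.1206] ang 110.32 F [ 0.03 -0.31 -0.72] op 0.384 -> units [0.015 0.169 2.02 ] turn -0.047
```

View pics/d3.png

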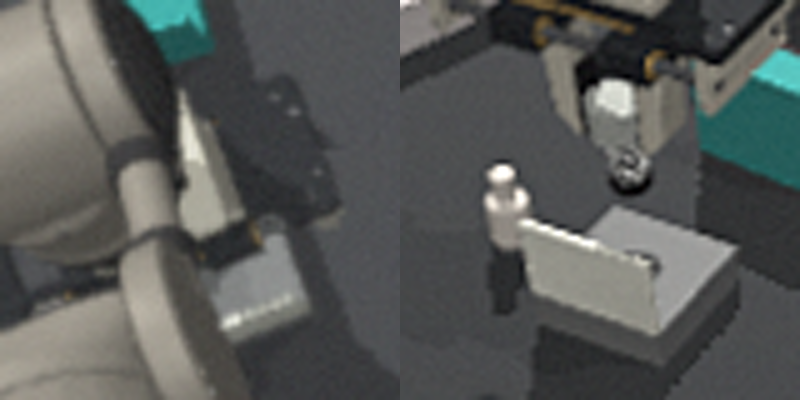

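The spring hangs in the grip with its foot at (630,180), and the vial and panel are clear. I'll check its tilt against the projection of an upright spring.

```bash
python3 - <<'E'
from h import *
p=status.sense()['tcp_pos']
for z in (.0265,.0265-.022,-.0245,-.0335): print(z,((proj("side",p+[0,0,z])[0]+.5-[135,105])*5+[400,0]).round(1))
c=proj("side",[.4776,.2808,.024])[0]; print("hole",((c+.5-[135,105])*5+[400,0]))
s=imaging.camera("side"); cv2.imwrite("pics/d4.png",cv2.resize(s[105:165,160:210],None,fx=10,fy=10,interpolation=cv2.INTER_CUBIC))
E
```

```text
0.0265 [616.   98.2]
0.0045000000000000005 [621.1 131. ]
-0.0245 [627.7 173. ]
-0.0335 [629.7 185.7]
hole [635.4714981  270.87801557]
```

View pics/d4.png

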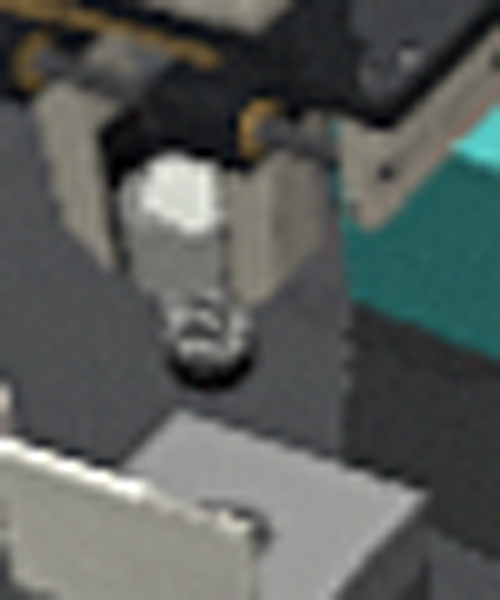

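The foot's position matches an upright spring, within about 2 px in the 10x crop. Next I line up over the socket and descend to just above the mouth.

>>> step_arm:
  motion:
    - [0.3,0.02,0.17,0,-0.05]
    - [0.3,0.02,0.17,0.4,-0.05]
    - [0.3,0.02,0.17,0.9,-0.05]
    - [0.3,0.02,0.17,1.4,-0.05]
    - [0.3,0.02,0.17,1.8,-0.05]
    - [0.3,0.02,0.17,1.9,-0.05]
    - [0.3,0.02,0.17,1.9,-0.05]
    - [0.3,0.02,0.17,1.9,-0.05]

```text
time: 15.27
tcp_pos: [0.4775, 0.2821, 0.0643]
tcp_rot: [[-0.935, -0.354, 0.001], [-0.354, 0.935, 0.0], [-0.001, 0.0, -1.0]]
contact_force: [0.6, 0.5, 0.0]
opening: 0.384
finger_force: 30.0
```

```bash
python3 go.py .4776 .2808 .0435 110.6
```

```text
t 15.27 tcp [0.4775 0.2821 0.0643] ang 110.71 F [0.58 0.48 0.01] op 0.384 -> units [ 0.013 -0.042  0.693] turn 0.019
```

>>> step_arm:
  motion:
    - [0.3,0.01,-0.04,0,0]
    - [0.3,0.01,-0.04,0.08,0]
    - [0.3,0.01,-0.04,0.16,0]
    - [0.3,0.01,-0.04,0.24,0]
    - [0.3,0.01,-0.04,0.32,0]
    - [0.3,0.01,-0.04,0.4,0]
    - [0.3,0.01,-0.04,0.4,0]
    - [0.3,0.01,-0.04,0.4,0]

```text
time: 15.93
tcp_pos: [0.4772, 0.2808, 0.0514]
tcp_rot: [[-0.935, -0.354, -0.0], [-0.354, 0.935, 0.0], [0.0, 0.0, -1.0]]
contact_force: [-0.8, 2.2, -1.2]
opening: 0.385
finger_force: 30.0
```

```bash
python3 go.py .4776 .2808 .0435 110.6
```

```text
t 15.93 tcp [0.4772 0.2808 0.0514] ang 110.7 F [-0.82  2.21 -1.19] op 0.385 -> units [-0.013 -0.004  0.264] turn 0.017
```

>>> step_arm:
  motion:
    - [0.3,0,0,0.06,0]
    - [0.3,0,0,0.12,0]
    - [0.3,0,0,0.18,0]
    - [0.3,0,0,0.22,0]
    - [0.3,0,0,0.26,0]
    - [0.3,0,0,0.27,0]
    - [0.3,0,0,0.27,0]
    - [0.3,0,0,0.27,0]

```text
time: 16.6
tcp_pos: [0.4775, 0.2808, 0.0439]
tcp_rot: [[-0.935, -0.354, 0.0], [-0.354, 0.935, 0.0], [-0.001, 0.0, -1.0]]
contact_force: [-1.3, 1.7, 2.2]
opening: 0.384
finger_force: 30.0
```

>>> step_arm:
  motion:
    - [0.42,0,0,0,0]
    - [0.5,0,0,0,0]
    - [0.6,0,0,0,0]
    - [0.6,0,0,0,0]
    - [0.6,0,0,-0.3,0]
    - [0.6,0,0,-0.8,0]
    - [0.6,0,0,-1.4,0]
    - [0.6,0,0,-2,0]

```text
time: 17.27
tcp_pos: [0.4772, 0.2805, 0.1046]
tcp_rot: [[-0.935, -0.354, -0.0], [-0.354, 0.935, -0.0], [0.001, -0.0, -1.0]]
contact_force: [0.0, 0.1, 0.4]
opening: 0.603
finger_force: 0.0
```

>>> step_arm:
  motion:
    - [0.6,0,0,0,0]
    - [0.3,0,0,0,0]
    - [0,0,0,0,0]
    - [0,0,0,0,0]
    - [0,0,0,0,0]
    - [0,0,0,0,0]
    - [0,0,0,0,0]
    - [0,0,0,0,0]

```text
time: 17.93
tcp_pos: [0.4772, 0.2806, 0.1033]
tcp_rot: [[-0.935, -0.354, -0.0], [-0.354, 0.935, -0.0], [0.001, 0.0, -1.0]]
contact_force: [0.4, -0.5, -0.7]
opening: 0.145
finger_force: 0.0
```

```bash
python3 go.py .4776 .2808 .075 110.6; python3 - <<'E'
from h import *
s=imaging.camera("side"); cv2.imwrite("pics/d5.png",cv2.resize(s[125:185,150:215],None,fx=8,fy=8,interpolation=cv2.INTER_CUBIC))
for z in (.010,.070): print(((proj("side",[.4776,.2808,z])[0]+.5-[150,125])*8).round(1))
E
```

```text
t 17.93 tcp [0.4772 0.2806 0.1033] ang 110.71 F [ 0.41 -0.53 -0.66] op 0.145 -> units [-0.015  0.002  0.942] turn 0.018
[261.5 302.7]
[240.8 174.1]
```

View pics/d5.png

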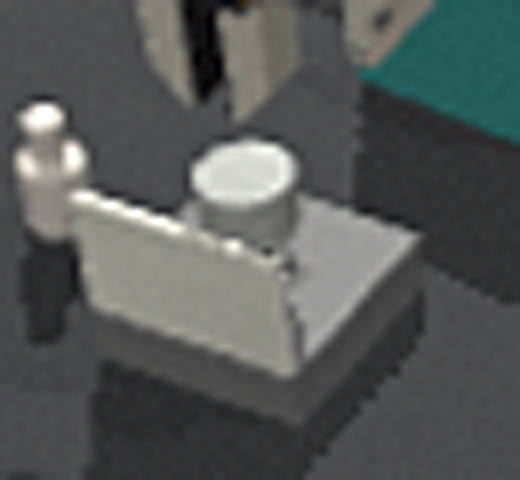

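The spring stands upright in the grey socket, with its cap top centre at about (245,176) against a predicted (244,172). That fits a fully seated spring. Now the confirming press to z = 0.058.

>>> step_arm:
  motion:
    - [0,0,0,0,0]
    - [0,0,0,0.2,0]
    - [0,0,0,0.4,0]
    - [0,0,0,0.6,0]
    - [0,0,0,0.8,0]
    - [0,0,0,0.95,0]
    - [0,0,0,0.95,0]
    - [0,0,0,0.95,0]

```text
time: 18.65
tcp_pos: [0.4772, 0.2806, 0.0746]
tcp_rot: [[-0.935, -0.354, -0.001], [-0.354, 0.935, -0.0], [0.001, 0.0, -1.0]]
contact_force: [-0.4, -0.2, 0.5]
opening: 0.006
finger_force: 0.0
```

>>> step_arm:
  motion:
    - [0,0,0,0.07,0]
    - [0,0,0,0.14,0]
    - [0,0,0,0.2,0]
    - [0,0,0,0.26,0]
    - [0,0,0,0.3,0]
    - [0,0,0,0.33,0]
    - [0,0,0,0.33,0]
    - [0,0,0,0.33,0]

```text
time: 19.32
tcp_pos: [0.4776, 0.2808, 0.0656]
tcp_rot: [[-0.935, -0.354, 0.001], [-0.354, 0.935, 0.0], [-0.001, 0.0, -1.0]]
contact_force: [-0.8, -0.3, 4.7]
opening: 0.004
finger_force: 2.6
```

```bash
python3 go.py .4776 .2808 .058 110.6
```

```text
t 19.32 tcp [0.4776 0.2808 0.0656] ang 110.71 F [-0.8  -0.33  4.68] op 0.004 -> units [0.001 0.    0.252] turn 0.018
```

>>> step_arm:
  motion:
    - [0,0,0,0.08,0]
    - [0,0,0,0.16,0]
    - [0,0,0,0.22,0]
    - [0,0,0,0.25,0]
    - [0,0,0,0.26,0]
    - [0,0,0,0.26,0]
    - [0,0,0,0.26,0]
    - [0,0,0,0.26,0]

```text
time: 19.98
tcp_pos: [0.4778, 0.2809, 0.0583]
tcp_rot: [[-0.935, -0.354, 0.001], [-0.354, 0.935, 0.001], [-0.002, 0.0, -1.0]]
contact_force: [-1.5, -0.7, 8.9]
opening: 0.006
finger_force: 4.4
```

>>> step_arm:
  motion:
    - [0,0,0,0,0]
    - [0,0,0,0,0]
    - [0,0,0,0,0]
    - [0,0,0,0,0]
    - [0,0,0,0,0]
    - [0,0,0,0,0]
    - [0,0,0,0,0]
    - [0,0,0,0,0]

```text
time: 20.65
tcp_pos: [0.4777, 0.2809, 0.0583]
tcp_rot: [[-0.935, -0.354, 0.001], [-0.354, 0.935, 0.001], [-0.002, 0.0, -1.0]]
contact_force: [-1.1, -0.4, 9.0]
opening: 0.008
finger_force: 4.4
```

>>> step_arm:
  motion:
    - [0,0,0,0,0]
    - [0,0,0,0,0]
    - [0,0,0,0,0]
    - [0,0,0,0,0]
    - [0,0,0,0,0]
    - [0,0,0,0,0]
    - [0,0,0,0,0]
    - [0,0,0,0,0]

```text
time: 21.32
tcp_pos: [0.4778, 0.2809, 0.0583]
tcp_rot: [[-0.935, -0.354, 0.001], [-0.354, 0.935, 0.001], [-0.002, 0.0, -1.0]]
contact_force: [-0.8, -0.6, 8.9]
opening: 0.007
finger_force: 4.4
```

It pushes back about 9 N at the mark, so it is confirmed weak. Now I lift clear and hand in.

>>> step_arm:
  motion:
    - [0,0,0,-0.1,0]
    - [0,0,0,-0.25,0]
    - [0,0,0,-0.5,0]
    - [0,0,0,-1,0]
    - [0,0,0,-1.8,0]
    - [0,0,0,-2.6,0]
    - [0,0,0,-3.2,0]
    - [0,0,0,-3.2,0]

```text
time: 21.98
tcp_pos: [0.479, 0.2814, 0.1571]
tcp_rot: [[-0.935, -0.354, 0.006], [-0.354, 0.935, 0.003], [-0.006, 0.0, -1.0]]
contact_force: [0.1, 0.6, 1.1]
opening: 0.005
finger_force: 0.0
```

>>> step_arm:
  motion:
    - [0,0,0,0,0]
    - [0,0,0,0,0]
    - [0,0,0,0,0]
    - [0,0,0,0,0]
    - [0,0,0,0,0]
    - [0,0,0,0,0]
    - [0,0,0,0,0]
    - [0,0,0,0,0]

```text
time: 22.65
tcp_pos: [0.4773, 0.2806, 0.1532]
tcp_rot: [[-0.935, -0.354, -0.0], [-0.354, 0.935, -0.0], [0.0, 0.0, -1.0]]
contact_force: [-0.2, -0.4, 0.3]
opening: 0.003
finger_force: 0.0
```

```bash
python3 go.py .4776 .2808 .15; python3 -c "
from station import manip; print(manip.close_job())"
```

```text
t 22.65 tcp [0.4773 0.2806 0.1532] ang 110.71 F [-0.2  -0.36  0.33] op 0.003 -> units [-0.012  0.002  0.106] turn 0
the job is handed in; nothing more can be done
None
```

I handed the job in at about 23 s without seeing a verdict: the left spring was the tired one (about 8 N, against about 14 N for the other two), and it is seated in the grey reject stand, where it pushed back about 9 N at the mark; pointer levels come from measured press depth, as the cameras could not show the tabs.

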